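# Fit a work stop over the two studs of a slotted clamping rail

## Robot

A 7-joint arm with a two-finger parallel gripper is mounted at the origin on a cart in front of the work surface, level with it; the furniture and walls round the work are solid. World frame = base frame: x ahead of the robot, y to its left, z up, the work surface at z = 0. Lengths are in mm, angles in rad, forces in N, time in s.
With the tool pointing down it reaches from about 350 to 775 mm from the base axis. Payload 3.1 kg.
Tool frame: the origin (TCP) lies midway between the tips of the shut fingers; the grasp point (between the pads) lies pinch_z behind it (pinch_z is the distance from the TCP to the grasp point, in mm); z points along the fingers, y is the line along which they close (so a half turn about z gives the same grasp; the last joint's range is limited). The gripper opens to 85 mm and grips with 20 to 120 N. Pads are 22 mm wide; open, the fingers measure 114 mm over their backs; the gripper's body (76 mm by 85 mm) begins 54 mm behind the grasp point. The pads swing forward as they close: fully open they stand 13 mm farther back than shut.
Start: joints at [1.133, 0.311, 0.014, 1.512, -0.004, 1.319, -0.027], TCP at [212.084, -507.482, 231.304] pointing down, gripper open.
Joint ranges: [-2.7, 2.7], [-0.3, 1.91], [-1.27, 1.3], [0.12, 2.57], [-1.44, 4.58], [0.2, 2.03], [-3.05, 3.05]. Speed limits (rad/s): [2.79, 2.79, 3.14, 3.14, 3.14, 3.14, 3.14].

## Interface

Orientations are given as a unit quaternion [x, y, z, w].
In Python, from workcell import * gives the robot as it stands.
- The arm moves only by the tool play_rows, never from a script. Its argument "rows" is a list of rows, each a list of 2 entries, a list of its own where there are three numbers: the shift along the world's x, y, z in cm, then the turn about the world's z in degrees. A call has 1 to 5 rows; each row is the pose to reach, as a shift and turn from the pose commanded when the call began; what a row does not reach only later rows make up. A row lasts 1/8 s, in which the tool goes at most 62.5 mm and 10.7 degrees, less where a joint would pass 70% of its speed; a pose out of reach is approached as far as the arm can. A call with a gripper value outside its range is refused whole. "hand" is the gripper's target within -1 to 1 (fully open at 1, half-way at 0, shut at -1), set as the call begins (left out, the last holds). The fingers move at their own pace and stop on an object; "force" is the grip in N (left out, the last holds). Time passes only in rows, so rows that repeat a pose let the fingers close. It gives the time, the measured TCP pose, the force, the opening and the grip force at its end, in the units of the state.
- read_state(): the state, without advancing time (a new reading comes with each control period).
- read_camera(name): name is "scene" or "top" or "wrist"; returns a dict with "frame" (400x640x3 uint8, red, green, blue), "vertical_fov" (degrees; the focal length in pixels is half the picture's height over the tangent of half this angle, whatever the lens; pixels are square), "cx", "cy" (the principal point, pixels), "k1" (the pictures are not rectified: a ray, as slopes to the right and down, at radius r is drawn at 1 + k1 r^2 times it, then the intrinsics apply), "origin" and "attitude" of the camera in the world; the wrist camera has in their place "T_tool_cam" (4x4, takes a point from camera to tool coordinates, whose origin is the TCP and whose axes are the flange's). Camera axes: x right, y up, looking along -z (the intrinsics and any distortion apply to the point x, -y, -z); pixel columns grow to the right and rows downward; lengths in mm; the calibration is good to about 2 mm. A picture is of the moment at which its call begins: read the wrist's pose just before it. There is no depth.
- hand_in(): hands the job in; it is judged then, once.
Trained networks look in a picture, given as the dict that the camera call returned (one of the last four; its "shot" number tells which), for a name from the list of things; names that differ only in an ending like _2 or _b are one class to them, and where a whole thing is asked for, a point or a joint stands for the part that bears it (a point fixed in the world has none). Each returns a list of dicts, best first, with "score" (0 to 1); they miss things now and then, are a little off and sometimes report something else, mostly with a low value. They report only what shows in the picture. A call takes as long as a camera call.
- look_for(picture, thing): "box" ([left, top, right, bottom] in pixels, round what is visible of it).
- mark_of(picture, thing): "at" ([column, row] in pixels: a listed point, or the origin of a listed thing).
The state is a dict: "clock": time; "q": joint angles; "dq": joint speeds; "effort": joint torques, N m; "tcp_pos": TCP position; "eef_rot": TCP orientation; "wrist_force": force on the tool from outside, world axes, zero at the start; "torque": the same for the moment, N m; "gripper_width": finger opening in mm; "gripper_force": force on a finger pad.
Only numpy, scipy, OpenCV 4.12 (cv2) and the standard library are available. Lean on these libraries where they do the work, as an engineer would, in place of code of your own. Each camera call takes 0.05 s, during which the arm holds its last target. There are 200 camera calls.

## Task

Fit the aluminium work stop on the slotted steel rail, with the two studs that stand up from the rail's slot through the two holes of its foot plate, and leave it let go and sitting flat and fully down on the rail, either way round. The studs may stand anywhere along the slot, so slide the plate lightly along over them until you feel its holes drop. Leave the tin and the bearing beside the work where they are.

Things in the scene. Friction and masses are not known exactly. Their poses are not given: they have to be found in the camera images.
- stop_mid (a point): Loose aluminium work stop, 0.2 to 0.45 kg, on its foot on the bench: foot plate 98 (x) x 56 (y) x 8 mm, with an upright web 40 long (x), 14 thick (y), 42 high in its middle; 50 high in all. Grip the web's flat sides. The point is the stop's centre in x and y, 25 mm above its underside (in the web); z up. A small screw sticks out 10 mm from the web's +x end, 38 mm up.
- stop_hole (a point): One of the stop's two through holes, 14 mm diameter: this one at x = +35 mm from the stop's middle, the other at -35 mm, both at y = 0. The point is at the hole's lower mouth, level with the underside.
- rail_top (a point): Fixed slotted dark steel rail on the bench, 150 mm long (x), 60 wide (y), 30 high. The point is the middle of its flat top; z up. A 14 mm wide slot runs along the middle of the top. A round iron post with a 150 mm wide foot stands on the bench to the left of the work.
- rail_studs (a point): Height of the tips of the two fixed upright studs, 26 mm above the middle of the rail's top. The studs are 10 mm diameter, 70 mm apart, both on the rail's centre line (y = 0); their top 4 mm taper to 5 mm. Along the rail their midpoint may be anywhere from -20 to +20 mm (rail x) from this point: that is not reported, so see it or feel for it.
- paste: Bystander: closed round tin, 68 mm diameter, 51 mm high, loose; origin at the centre of its underside.
- bearing: Bystander: steel ball bearing lying flat, 52 mm diameter, 15 mm high, loose; the origin is at the centre of its underside.

How it is judged:
By the outcome, as a careful person would: the job done as asked, in the order asked, and still so for the second after the job is handed in, with the robot touching nothing.
It also fails if it takes over 48 s, if anything falls off the work surface, if the arm or the gripper's body presses on something with over 40 N, if the wrist force passes 120 N, or if a joint passes its speed limit or range.

## Working session

There is one attempt and no reset: what is moved stays moved. The work goes in short steps, Python scripts to look and compute and a tool call to move; the robot and the scene stay as the last step left them, time stands still between calls to the robot, and variables do not carry over. Pictures are saved under pics/ and viewed, at most 10 in all, crops included, and the job is handed in when it is done.

Besides the shell and the picture viewer there is one more tool, called as a command line: name --argument value ..., lists and objects as JSON in quotes. play_rows: Moves the arm, as the interface text tells. Its arguments: {"type":"object","properties":{"rows":{"type":"array","items":{"type":"array"}},"hand":{"type":"number"},"force":{"type":"number"}},"required":["rows"]}

```bash
mkdir -p pics; cat > h.py <<'E'
from workcell import *
import numpy as np, cv2
from scipy.spatial.transform import Rotation as R
def campose(p, st=None):
    if 'T_tool_cam' in p:
        T=np.array(p['T_tool_cam']); Rt=R.from_quat(st['eef_rot']).as_matrix()
        return Rt@T[:3,3]+np.array(st['tcp_pos']), Rt@T[:3,:3]
    a=np.array(p['attitude'])
    return np.array(p['origin']), (a if a.shape==(3,3) else R.from_quat(a).as_matrix())
def ray(p,uv,st=None):
    h=p['frame'].shape[0]; f=h/2/np.tan(np.radians(p['vertical_fov'])/2)
    d=np.array([(uv[0]-p['cx'])/f,(uv[1]-p['cy'])/f]); s=d.copy()
    for _ in range(20): s=d/(1+p['k1']*(s@s))
    o,A=campose(p,st); v=A@np.array([s[0],-s[1],-1]); return o,v
def at_z(p,uv,z,st=None):
    o,v=ray(p,uv,st); return o+v*(z-o[2])/v[2]
def proj(p,X,st=None):
    h=p['frame'].shape[0]; f=h/2/np.tan(np.radians(p['vertical_fov'])/2)
    o,A=campose(p,st); c=A.T@(np.array(X)-o); s=np.array([c[0],-c[1]])/-c[2]
    s=s*(1+p['k1']*(s@s)); return s*f+[p['cx'],p['cy']]
def save(p,n): cv2.imwrite(f'pics/{n}.png',p['frame'][:,:,::-1])
Z=dict(stop_mid=25,stop_hole=0,rail_top=30,rail_studs=56,paste=0,bearing=0)
E
python3 - <<'E'
from h import *
np.set_printoptions(precision=1,suppress=True)
st=read_state(); print(st)
ims=[]
for c in ['scene','top','wrist']:
    p=read_camera(c); ims.append(p['frame']); 
    print(c,p['vertical_fov'],p['k1'],p.get('T_tool_cam'),campose(p,st)[0])
    for t in Z:
        for m in mark_of(p,t)[:2]: print(t,m,at_z(p,m['at'],Z[t],st))
    if c!='wrist': save(p,c)
    else: save(p,'wrist0')
cv2.imwrite('pics/all.png',np.vstack(ims[:2])[:,:,::-1])
E
```

```text
{'clock': 0.0, 'q': array([ 1.1,  0.3,  0. ,  1.5, -0. ,  1.3, -0. ]), 'dq': array([-0.,  0., -0., -0., -0.,  0., -0.]), 'effort': array([ -0. , -38. ,   0.1, -23.1,   0. ,   0. ,   0. ]), 'tcp_pos': array([ 211.8, -506.8,  230.2]), 'eef_rot': array([ 1. ,  0.2, -0. , -0. ]), 'wrist_force': array([-0.3, -0.2,  0.4]), 'torque': array([-0., -0.,  0.]), 'gripper_force': 0.0, 'gripper_width': 85.48668713207954}
scene 48.077527490133946 -0.10656878078598853 None [808.2 170.8 770.1]
stop_mid {'at': [273.5, 189.4], 'score': 0.78} [ 539.8 -297.2   25. ]
stop_mid {'at': [334.6, 154.5], 'score': 0.39} [ 382.2 -290.8   25. ]
stop_hole {'at': [259.0, 206.5], 'score': 0.94} [ 579.4 -296.3    0. ]
rail_top {'at': [335.2, 153.0], 'score': 0.7} [ 381.3 -290.1   30. ]
rail_studs {'at': [335.4, 148.3], 'score': 0.83} [ 387.7 -283.5   56. ]
paste {'at': [324.2, 278.0], 'score': 0.69} [575.3 -89.3   0. ]
top 49.73134463507566 -0.11706718653169464 None [ 311.7 -208.5  888.4]
stop_mid {'at': [370.6, 177.2], 'score': 0.66} [ 539.5 -300.1   25. ]
stop_hole {'at': [371.9, 163.2], 'score': 0.9} [ 577.2 -303.9    0. ]
rail_top {'at': [364.5, 250.1], 'score': 0.88} [ 388.1 -295.7   30. ]
rail_studs {'at': [359.3, 245.9], 'score': 0.81} [ 393.2 -282.5   56. ]
paste {'at': [273.3, 155.5], 'score': 0.7} [577.6 -91.7   0. ]
bearing {'at': [298.6, 198.2], 'score': 0.75} [ 488.6 -154.2    0. ]
wrist 66.83686019308391 -0.0266881554147114 [[   0.     1.     0.3   70.3]
 [   1.    -0.    -0.    -0.6]
 [  -0.     0.3   -1.  -142.7]
 [   0.     0.     0.     1. ]] [ 276.5 -479.5  372.9]
```

View pics/scene.png

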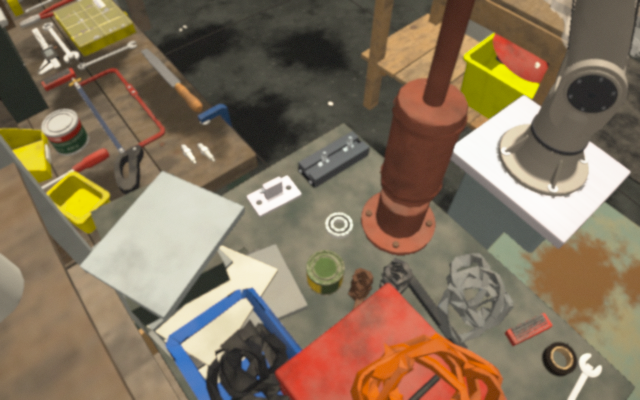

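View pics/top.png

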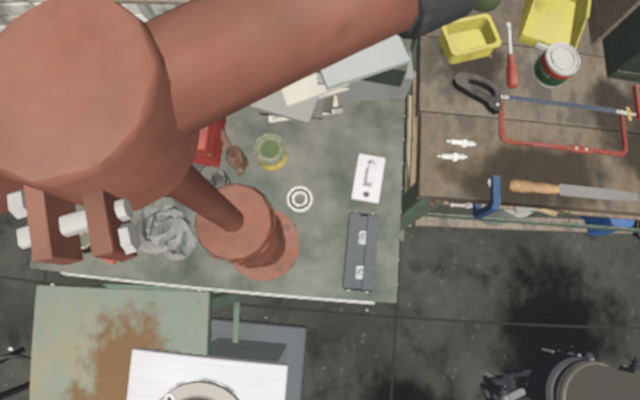

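```bash
python3 -c "
from workcell import *
print(read_state()['eef_rot'].tolist())
import workcell;print([x for x in dir(workcell) if 'pinch' in x.lower()], globals().get('pinch_z'))"
```

```text
[0.9804696741843064, 0.19667032199212658, -2.166941944657738e-05, 4.45294252454021e-05]
['pinch_z'] 18.700000000000003
```

The scene view shows the stop near (273,193), the rail near (335,160) and the post near (400,220). In the top view they are at (368,177), (361,252) and about (250,245). The stop's screw end faces up in the image, which is +x. Next I'll enlarge the top view and locate the post.

```bash
python3 - <<'E'
from h import *
np.set_printoptions(precision=1,suppress=True)
p=read_camera('top'); s=read_camera('scene')
for uv in [(298,245),(265,279),(282,215),(268,240)]: print('top foot',uv,at_z(p,uv,0))
for uv in [(361,225),(437,222),(402,253),(378,190)]: print('scene foot',uv,at_z(s,uv,0))
a=cv2.resize(p['frame'][140:300,330:410],None,fx=3.7,fy=3.7,interpolation=cv2.INTER_CUBIC)
b=cv2.resize(s['frame'][115:225,235:385],None,fx=3.2,fy=3.2,interpolation=cv2.INTER_CUBIC)
c=np.zeros((592,790,3),np.uint8); c[:a.shape[0],:a.shape[1]]=a; c[:b.shape[0],300:300+b.shape[1]]=b
cv2.imwrite('pics/crop1.png',c[:,:,::-1])
E
```

```text
top foot (298, 245) [ 390.6 -161.6    0. ]
top foot (265, 279) [ 316.1 -100.6    0. ]
top foot (282, 215) [ 450.3 -122.8    0. ]
top foot (268, 240) [395.9 -98.9   0. ]
scene foot (361, 225) [ 444.7 -132.4    0. ]
scene foot (437, 222) [318.7 -40.7   0. ]
scene foot (402, 253) [424.7 -35.5   0. ]
scene foot (378, 190) [ 358.6 -174.3   -0. ]
```

View pics/crop1.png

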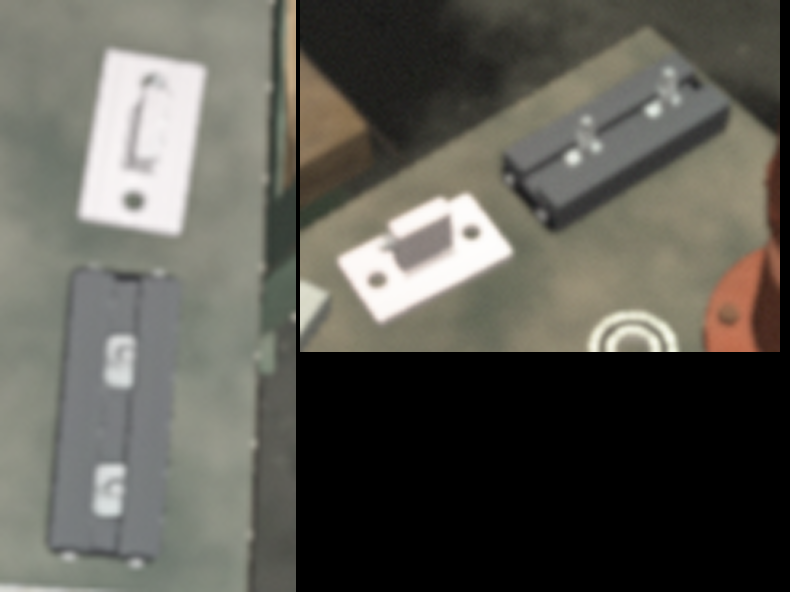

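The crop shows the rail corners at (72,268), (178,275), (155,560) and (48,550). The stud bases are at about (120,362) and (108,490). The stop plate corners are at (107,48), (206,66), (180,235) and (78,218). The studs' midpoint appears shifted by about -7 mm along the rail.

```bash
python3 - <<'E'
from h import *
np.set_printoptions(precision=1,suppress=True)
p=read_camera('top')
g=lambda u,z: at_z(p,(330+(u[0]+.5)/3.7-.5,140+(u[1]+.5)/3.7-.5),z)
r=[g(u,30) for u in [(72,268),(178,275),(155,560),(48,550)]]
s=[g(u,8) for u in [(107,48),(206,66),(180,235),(78,218)]]
for n,c in (('rail',r),('stop',s)):
    m=np.mean(c,0); d=(c[0]+c[1]-c[2]-c[3])/2; print(n,m,np.linalg.norm(d),np.degrees(np.arctan2(d[1],d[0])))
print([g(u,30) for u in [(120,362),(108,490)]])
from scipy.spatial.transform import Rotation as R
st=read_state();print(R.from_quat(st['eef_rot']).as_matrix(), st['clock'])
E
```

```text
rail [ 386.2 -287.5   30. ] 152.87801303942442 -1.2052540556339095
stop [ 542.6 -297.1    8. ] 101.20259967358548 -5.832550801795611
[array([ 412.9, -289.3,   30. ]), array([ 344.1, -287.2,   30. ])]
[[ 0.9  0.4 -0. ]
 [ 0.4 -0.9 -0. ]
 [-0.   0.  -1. ]] 1.2
```

play_rows --rows '[[[5,5,0],-8],[[9,10,0],-16],[[14,15,0],-24],[[19,20,0],-30],[[23,20.5,0],-33]]' --hand 1

```text
clock: 1.82
tcp_pos: [442.5, -300.4, 232.0]
eef_rot: [0.996, -0.09, 0.0, 0.0]
wrist_force: [1.1, -1.9, -0.8]
gripper_width: 85.6
gripper_force: 0.0
```

```bash
python3 - <<'E'
from h import *
np.set_printoptions(precision=1,suppress=True)
st=read_state(); p=read_camera('wrist'); save(p,'w1')
for t in Z:
    for m in mark_of(p,t)[:2]: print(t,m,at_z(p,m['at'],Z[t],st))
E
```

```text
stop_mid {'at': [302.2, 87.1], 'score': 0.78} [ 540.  -295.1   25. ]
stop_hole {'at': [301.7, 56.8], 'score': 0.59} [ 574.3 -299.7    0. ]
rail_top {'at': [319.9, 219.5], 'score': 0.58} [ 387.8 -286.7   30. ]
rail_studs {'at': [322.8, 230.9], 'score': 0.81} [ 383.  -289.4   56. ]
paste {'at': [124.5, 91.7], 'score': 0.67} [576.1 -85.8   0. ]
bearing {'at': [203.2, 155.7], 'score': 0.65} [ 485.6 -157.1    0. ]
```

View pics/w1.png

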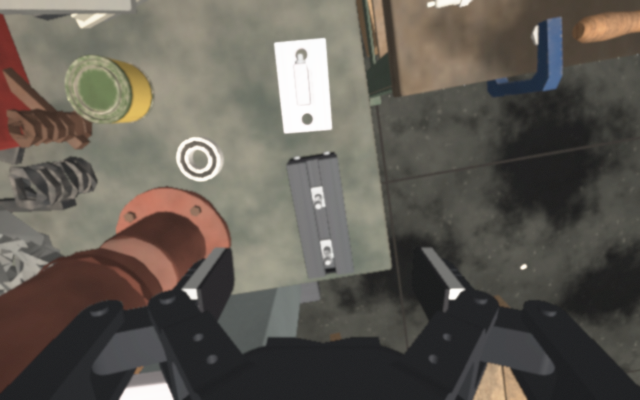

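The wrist view shows the stop plate from (275,40) to (331,133), the rail from (288,155) to (352,275), and studs at about (318,198) and (327,252). I'll fit the outlines in metric coordinates.

```bash
python3 - <<'E'
from h import *
np.set_printoptions(precision=2,suppress=True)
st=read_state(); p=read_camera('wrist')
g=cv2.cvtColor(p['frame'],cv2.COLOR_RGB2GRAY)
def warp(x0,x1,y0,y1,z,k=4):
    xs=np.arange(x1,x0,-1/k); ys=np.arange(y1,y0,-1/k)
    M=np.array([[proj(p,(x,y,z),st) for y in ys] for x in xs],np.float32)
    return cv2.remap(p['frame'],M[...,0],M[...,1],cv2.INTER_LINEAR)
def rect(mask,x1,y1,k=4):
    cs=cv2.findContours(mask.astype(np.uint8),cv2.RETR_EXTERNAL,2)[0]; c=max(cs,key=cv2.contourArea)
    (cx,cy),wh,a=cv2.minAreaRect(c); b=cv2.boxPoints(((cx,cy),wh,a))
    w=np.array([[x1-v/k,y1-u/k] for u,v in b]); m=w.mean(0)
    e=w[1]-w[0]; f=w[2]-w[1]; d=e if np.linalg.norm(e)>np.linalg.norm(f) else f
    ang=(np.degrees(np.arctan2(d[1],d[0]))+90)%180-90
    print(m,np.array(wh)/k,ang)
S=warp(470,620,-370,-230,8); gs=cv2.cvtColor(S,cv2.COLOR_RGB2GRAY)
rect(gs>190,620,-230); 
Q=warp(300,480,-360,-220,30); hs=cv2.cvtColor(Q,cv2.COLOR_RGB2HSV); gq=cv2.cvtColor(Q,cv2.COLOR_RGB2GRAY)
o=np.vstack([S,np.zeros((8,S.shape[1],3),np.uint8)]) 
h=max(S.shape[0],Q.shape[0]); c=np.zeros((h,1120,3),np.uint8); c[:S.shape[0],:560]=S; c[:Q.shape[0],560:]=Q
c=cv2.resize(c,None,fx=.71,fy=.71,interpolation=cv2.INTER_AREA)
cv2.imwrite('pics/m1.png',c[:,:,::-1])
E
```

```text
[ 541.22 -295.88] [58.09 99.73] -5.710602
```

View pics/m1.png

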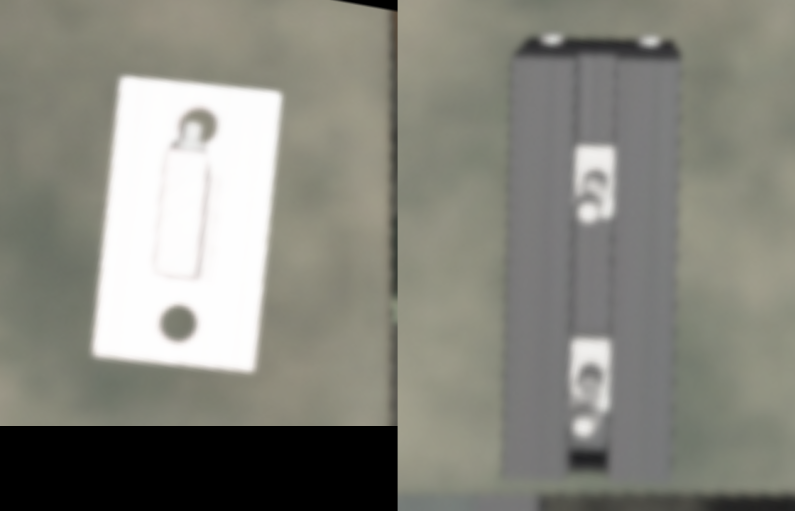

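play_rows --rows '[[[5,0.3,0],4.6],[[9.9,0.6,-4],4.6],[[9.9,0.6,-9],4.6],[[9.9,0.6,-14],4.6],[[9.9,0.6,-14],4.6]]'

```text
clock: 2.85
tcp_pos: [535.8, -296.3, 86.8]
eef_rot: [0.999, -0.051, -0.005, -0.002]
wrist_force: [0.0, -0.0, 0.2]
gripper_width: 85.5
gripper_force: 0.0
```

```bash
python3 - <<'E'
from h import *
np.set_printoptions(precision=2,suppress=True)
st=read_state(); print(st['clock'],st['tcp_pos'],st['eef_rot'],2*np.degrees(np.arctan2(st['eef_rot'][1],st['eef_rot'][0])),st['wrist_force'])
p=read_camera('wrist'); save(p,'w2')
for t in ['stop_mid','stop_hole']:
    for m in mark_of(p,t)[:2]: print(t,m,at_z(p,m['at'],Z[t],st))
p=read_camera('scene'); save(p,'s2')
E
```

```text
2.85 [ 535.81 -296.3    86.78] [ 1.   -0.05 -0.01 -0.  ] -5.855294287991626 [ 0.01 -0.04  0.25]
stop_mid {'at': [321.4, 208.2], 'score': 0.9} [ 538.87 -295.07   25.  ]
stop_hole {'at': [323.0, 150.2], 'score': 0.62} [ 576.17 -299.91    0.  ]
stop_hole {'at': [57.8, 178.5], 'score': 0.17} [575.8  -88.85   0.  ]
```

View pics/s2.png

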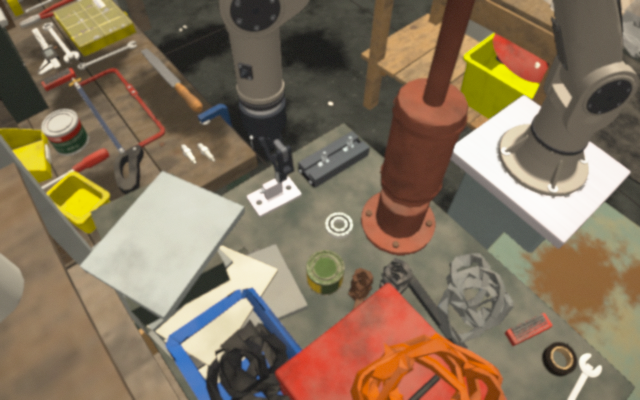

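The arm hangs clear of the post and sits over the stop at about (272,180).

play_rows --rows '[[[0,0,-2],0],[[0,0,-4.5],0],[[0,0,-6],0],[[0,0,-7],0],[[0,0,-7],0]]'

```text
clock: 3.68
tcp_pos: [540.7, -296.7, 21.4]
eef_rot: [0.999, -0.05, -0.0, -0.0]
wrist_force: [-0.3, -0.3, 0.0]
gripper_width: 85.3
gripper_force: 0.0
```

```bash
python3 - <<'E'
from h import *
np.set_printoptions(precision=2,suppress=True)
for i in range(3):
    st=read_state(); print(st['clock'],st['tcp_pos'],st['eef_rot'],st['wrist_force'],st['dq'])
    p=read_camera('wrist')
for m in mark_of(p,'stop_mid')[:2]: print(m,at_z(p,m['at'],25,st))
for m in mark_of(p,'stop_hole')[:2]: print(m,at_z(p,m['at'],0,st))
E
```

```text
3.675 [ 540.68 -296.7    21.36] [ 1.   -0.05 -0.   -0.  ] [-0.3  -0.31  0.05] [ 0.   -0.01 -0.   -0.01 -0.    0.    0.  ]
3.725 [ 541.13 -296.87   21.89] [ 1.   -0.05  0.    0.  ] [ 0.73 -0.36 -0.24] [ 0.   -0.01 -0.   -0.01 -0.   -0.    0.  ]
3.775 [ 541.37 -296.97   22.17] [ 1.   -0.05  0.    0.  ] [-0.42 -0.6  -0.05] [ 0. -0.  0. -0.  0. -0. -0.]
{'at': [322.4, 255.3], 'score': 0.85} [ 540.82 -296.36   25.  ]
{'at': [323.4, 177.0], 'score': 0.6} [ 575.86 -300.38    0.  ]
```

play_rows --rows '[[[0,0,-0.5],0],[[0,0,-0.5],0],[[0,0,-0.5],0],[[0,0,-0.5],0],[[0,0,-0.5],0]]' --hand -1 --force 60

```text
clock: 4.55
tcp_pos: [540.8, -296.4, 16.4]
eef_rot: [0.999, -0.05, 0.0, -0.0]
wrist_force: [-0.7, 1.0, 0.8]
gripper_width: 13.3
gripper_force: 59.1
```

play_rows --rows '[[[0,0,0],0],[[0,0,0],0],[[0,0,0],0]]'

```text
clock: 4.92
tcp_pos: [540.8, -296.4, 16.4]
eef_rot: [0.999, -0.05, 0.0, -0.0]
wrist_force: [0.2, 0.5, 1.5]
gripper_width: 13.4
gripper_force: 59.2
```

play_rows --rows '[[[0,0,1],0],[[0,0,3],0],[[0,0,6],0],[[0,0,8],0],[[0,0,8],0]]'

```text
clock: 5.55
tcp_pos: [541.7, -297.7, 98.0]
eef_rot: [0.999, -0.05, 0.002, 0.001]
wrist_force: [-0.8, -0.6, -4.3]
gripper_width: 13.1
gripper_force: 58.7
```

```bash
python3 - <<'E'
from h import *
np.set_printoptions(precision=2,suppress=True)
read_camera('wrist'); read_camera('wrist')
st=read_state(); print(st['clock'],st['tcp_pos'],2*np.degrees(np.arctan2(st['eef_rot'][1],st['eef_rot'][0])),st['eef_rot'],st['wrist_force'])
p=read_camera('wrist'); save(p,'w3')
u=st['tcp_pos'][2]-16.4
for t in ['stop_mid','stop_hole']:
  for m in mark_of(p,t)[:2]:
    w=at_z(p,m['at'],Z[t]+u,st); print(t,m,w,'tool',R.from_quat(st['eef_rot']).inv().apply(w-st['tcp_pos']))
for t in ['rail_studs','rail_top']:
  for m in mark_of(p,t)[:2]: print(t,m,at_z(p,m['at'],Z[t],st))
E
```

```text
5.65 [ 539.68 -296.56   95.27] -5.733878193431912 [ 1.   -0.05 -0.   -0.  ] [-1.31 -0.09 -4.73]
stop_mid {'at': [324.9, 260.5], 'score': 0.59} [ 539.14 -297.19  103.87] tool [-0.5   0.68 -8.6 ]
stop_mid {'at': [322.4, 178.8], 'score': 0.48} [ 579.98 -300.02  103.87] tool [40.43 -0.58 -8.68]
stop_hole {'at': [323.9, 180.3], 'score': 0.68} [ 573.54 -300.15   78.87] tool [34.08  0.2  16.33]
rail_top {'at': [324.3, 178.2], 'score': 0.36} [ 563.9  -299.65   30.  ]
```

View pics/w3.png

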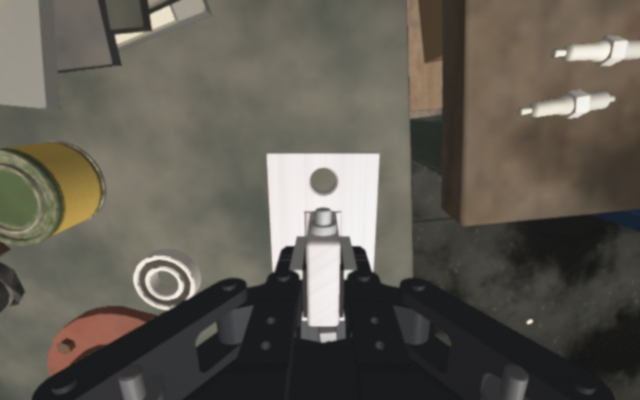

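Gripped and lifted: the front hole shows at (323,181), so the stop is centred in the tool. Next I move over the studs.

play_rows --rows '[[[-5,0.3,0],1.5],[[-10,0.6,0],3],[[-14,0.8,0],4],[[-16.2,0.9,0],4.4],[[-16.2,0.9,0],4.4]]'

```text
clock: 6.52
tcp_pos: [376.4, -287.9, 96.0]
eef_rot: [1.0, -0.013, -0.001, -0.0]
wrist_force: [0.1, -0.2, -4.0]
gripper_width: 13.3
gripper_force: 58.8
```

play_rows --rows '[[[0,0,-0.8],0],[[0,0,-1.5],0],[[0,0,-1.5],0],[[0,0,-1.5],0]]'

```text
clock: 7.02
tcp_pos: [379.1, -287.6, 81.1]
eef_rot: [1.0, -0.011, -0.0, -0.0]
wrist_force: [0.9, -0.3, -4.8]
gripper_width: 12.9
gripper_force: 58.8
```

```bash
python3 - <<'E'
from h import *
np.set_printoptions(precision=2,suppress=True)
st=read_state(); print(st['clock'],st['tcp_pos'],2*np.degrees(np.arctan2(st['eef_rot'][1],st['eef_rot'][0])),st['eef_rot'],st['wrist_force'])
p=read_camera('wrist'); s=read_camera('scene'); t=read_camera('top')
f=lambda p,x0,y0,w,h,k: cv2.resize(p['frame'][y0:y0+h,x0:x0+w],None,fx=k,fy=k,interpolation=cv2.INTER_CUBIC)
a=f(p,220,100,200,150,3); b=f(s,280,100,100,75,2.6)
c=np.zeros((600,800,3),np.uint8); c[:450,:600]=a
b=f(s,290,110,85,65,2.3); c[450:450+b.shape[0],:b.shape[1]]=b
b=f(t,330,200,80,100,2.0); c[0:b.shape[0],620:620+b.shape[1]]=b
cv2.imwrite('pics/c3.png',c[:,:,::-1])
E
```

```text
7.025 [ 379.08 -287.55   81.07] -1.2860542679042817 [ 1.   -0.01 -0.   -0.  ] [ 0.87 -0.33 -4.79]
```

View pics/c3.png

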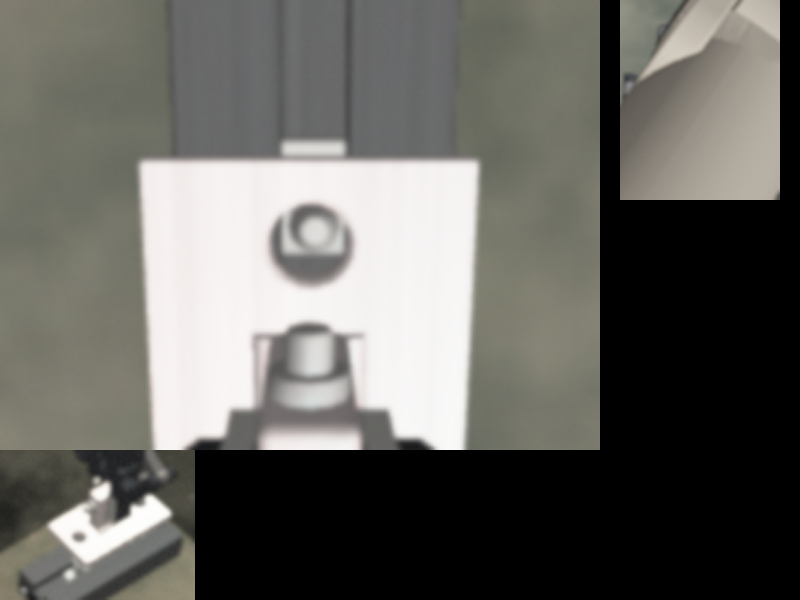

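Through the front hole (crop centre (312,245)) the stud tip shows at (314,232), almost on target. I'll compute the offset.

```bash
python3 - <<'E'
from h import *
np.set_printoptions(precision=2,suppress=True)
st=read_state(); p=read_camera('wrist'); print(st['tcp_pos'],st['clock'])
g=lambda u,v,z: at_z(p,(220+u/3-.33,100+v/3-.33),z,st)
z=st['tcp_pos'][2]-16.4
print('stud',g(314,232,56),'hole',g(312,245,z+8), 'plate corners',g(140,160,z+8),g(478,160,z+8))
print('rail edges',g(172,5,30),g(175,150,30),g(460,5,30),g(456,150,30),'slot',g(280,5,30),g(281,135,30),g(350,5,30),g(349,135,30))
E
```

```text
[ 379.02 -287.76   81.48] 7.175
stud [ 412.97 -289.     56.  ] hole [ 414.38 -288.6    73.08] plate corners [ 429.47 -260.34   73.08] [ 428.25 -316.46   73.08]
rail edges [ 455.34 -261.     30.  ] [ 425.85 -259.83   30.  ] [ 454.08 -319.79   30.  ] [ 424.56 -319.59   30.  ] slot [ 454.83 -283.05   30.  ] [ 428.51 -282.47   30.  ] [ 454.52 -297.33   30.  ] [ 428.2  -296.86   30.  ]
```

play_rows --rows '[[[-0.12,-0.02,0],0],[[-0.12,-0.02,-0.5],0],[[-0.12,-0.02,-0.9],0],[[-0.12,-0.02,-1.2],0],[[-0.12,-0.02,-1.3],0]]'

```text
clock: 7.85
tcp_pos: [377.3, -287.7, 67.9]
eef_rot: [1.0, -0.011, -0.0, -0.0]
wrist_force: [-0.1, 0.1, -4.0]
gripper_width: 13.2
gripper_force: 58.8
```

Underside at about 51.5, which is below the tips, with no contact force. I'll continue down.

play_rows --rows '[[[0,0,-0.3],0],[[0,0,-0.6],0],[[0,0,-0.8],0],[[0,0,-1],0],[[0,0,-1],0]]'

```text
clock: 8.48
tcp_pos: [377.4, -287.8, 58.1]
eef_rot: [1.0, -0.012, -0.0, -0.0]
wrist_force: [0.2, 0.3, -3.7]
gripper_width: 13.1
gripper_force: 58.8
```

play_rows --rows '[[[0,0,-0.3],0],[[0,0,-0.6],0],[[0,0,-0.9],0],[[0,0,-1],0],[[0,0,-1],0]]'

```text
clock: 9.1
tcp_pos: [377.4, -287.8, 48.2]
eef_rot: [1.0, -0.012, -0.0, -0.0]
wrist_force: [-0.2, -0.7, -4.4]
gripper_width: 13.1
gripper_force: 58.8
```

play_rows --rows '[[[0,0,-0.05],0],[[0,0,-0.1],0],[[0,0,-0.15],0],[[0,0,-0.15],0]]'

```text
clock: 9.6
tcp_pos: [377.4, -287.8, 46.8]
eef_rot: [1.0, -0.011, -0.0, -0.0]
wrist_force: [-0.0, 0.4, -3.3]
gripper_width: 13.4
gripper_force: 58.8
```

play_rows --rows '[[[0,0,-0.05],0],[[0,0,-0.1],0],[[0,0,-0.1],0]]'

```text
clock: 9.98
tcp_pos: [377.6, -287.9, 46.3]
eef_rot: [1.0, -0.011, 0.0, 0.0]
wrist_force: [-2.1, 1.5, 3.4]
gripper_width: 13.0
gripper_force: 59.8
```

The force shows contact at the seated height, so I release and then lift.

play_rows --rows '[[[0,0,0.1],0],[[0,0,0.1],0],[[0,0,0.1],0],[[0,0,0.1],0],[[0,0,0.1],0]]' --hand 0.2

```text
clock: 10.6
tcp_pos: [377.5, -287.9, 46.8]
eef_rot: [1.0, -0.012, -0.0, 0.0]
wrist_force: [-0.3, -0.6, -0.0]
gripper_width: 51.3
gripper_force: 0.0
```

play_rows --rows '[[[0,0,1],0],[[0,0,4],0],[[0,0,8],0],[[-2,0,12],0],[[-4,0,14],0]]'

```text
clock: 11.22
tcp_pos: [338.3, -288.6, 190.0]
eef_rot: [1.0, -0.011, 0.002, 0.002]
wrist_force: [0.8, -0.1, 0.7]
gripper_width: 51.1
gripper_force: 0.0
```

```bash
python3 - <<'E'
from h import *
np.set_printoptions(precision=2,suppress=True)
st=read_state(); print(st['clock'],st['tcp_pos'],st['gripper_width'],st['wrist_force'])
p=read_camera('wrist'); s=read_camera('scene')
for q in (p,s):
  for t in ['stop_mid','paste','bearing']:
    for m in mark_of(q,t)[:1]: print(t,m,at_z(q,m['at'],55 if t=='stop_mid' else 0,st))
c=np.vstack([p['frame'][:300],cv2.resize(s['frame'][110:260,240:400],(320,300),interpolation=2).repeat(1,0).repeat(2,1)]) if 0 else None
b=cv2.resize(s['frame'][100:200,270:400],(390,300),interpolation=cv2.INTER_CUBIC)
c=np.zeros((600,640,3),np.uint8); c[:300]=p['frame'][100:400]; c[300:,:390]=b
cv2.imwrite('pics/end.png',c[:,:,::-1])
E
```

```text
11.225 [ 338.3  -288.61  189.96] 51.1218031455111 [ 0.77 -0.1   0.7 ]
stop_mid {'at': [320.1, 143.8], 'score': 0.85} [ 380.06 -287.11   55.  ]
bearing {'at': [185.3, 35.2], 'score': 0.86} [ 485.63 -154.3     0.  ]
stop_mid {'at': [337.2, 144.9], 'score': 0.7} [ 378.01 -289.01   55.  ]
paste {'at': [323.9, 278.6], 'score': 0.86} [576.48 -88.71   0.  ]
bearing {'at': [337.8, 229.4], 'score': 0.57} [ 487.69 -153.69    0.  ]
```

View pics/end.png

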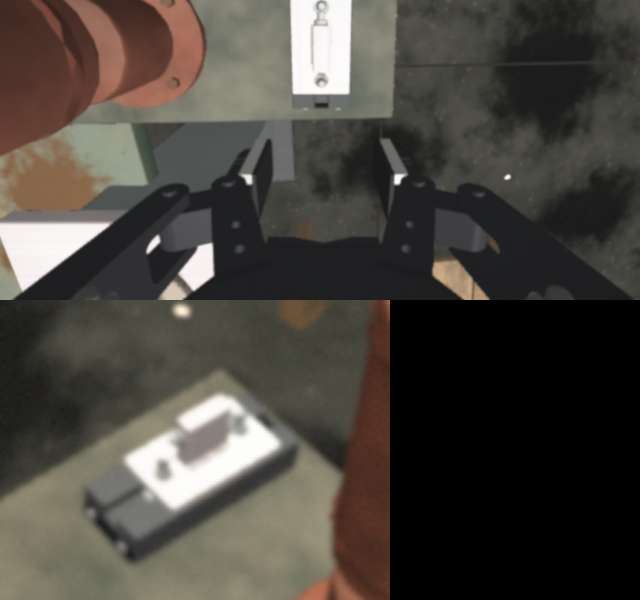

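The stop sits flat on the rail with studs showing through both holes, at scene crop (163,467) and (240,425). The tin and bearing have not moved.

```bash
python3 -c "
from workcell import *
print(hand_in())"
```

```text
the job is handed in; nothing more can be done
None
```

The work stop is on the rail with both studs through its foot plate, sitting flat and fully down and let go; the tin and bearing are where they were, and I handed the job in at about 11 s of the 48 s allowed.

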